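Unlock the vaccine box with the bar-handled key

TASK

Unlock the white vaccine box for the morning session: take the key with the long straight bar handle from the key stand, put its flat blade into the slot of the lock on top of the box until its shoulder sits fully home, and only then turn it clockwise (seen from above) a quarter turn to the stop. Leave the key standing upright, fully home in the lock.

Things in the scene. Friction and masses are not known exactly. Their poses are not given: they have to be found in the camera images.
- bar_key_grip (a point): Middle of the bar handle of the right key (steel, T-shaped, 90 g, upright). z up, y along the bar, x across it. Bar 60 (y) x 14 (x) x 22 high: grasp across x from above. Below: 12 mm shank; shoulder disc 36 across, 6 thick, underside 45 below here; then flat blade 26 (y) x 7 (x), 28 long, tip 73 below here, last 5 mm 22 x 5. Fits the lock either way round.
- stand: Fixed aluminium key stand, plate 60 (x) x 250 (y) with its top 50 mm above the table; origin on the table under its middle. Three slots 80 mm apart along y; each key hangs in one by its shoulder, in any order; lift 35 mm or more straight up to free it. The other two keys, with a round and a square head, do not fit this lock.
- lock_slot (a point): Mouth of the key slot: middle of the brass barrel's top face, 114 mm above the table, in a fixed steel box 190 x 250 x 100 high with white top. Turns with the barrel: z up, y along the slot. Slot 34 (y) x 13 (x), flared to 44 x 24 over its top 10 mm, deeper than the blade. Bezel round it: 52 inside, 76 outside, 1 mm higher. Key home: its shoulder rests on the barrel, bar's middle 45 mm above here.
- lock (a joint): Turn of the lock barrel about the vertical, rad: 0 at the locked stop, growing clockwise seen from above, 1.57 at the unlocked stop. Starts between 0 and 0.25, turns easily (0.04 N m of friction) and stays where left. The blade has about 0.24 rad of play each side in the slot, so the hand must turn up to that much further than the barrel.
Things that resemble listed ones, but are neither listed nor needed, are in the scene too. What is shaped like the part that bears bar_key_grip but orange is not meant.

How it is judged:
By the outcome, as a careful person would: the job done as asked, in the order asked, and still so for the second after the job is handed in, with the robot touching nothing.
It also fails if it takes over 48 s, if anything falls off the work surface, if the arm or the gripper's body presses on something with over 40 N, if the wrist force passes 120 N, or if a joint passes its speed limit or range.

ROBOT

A 6-joint arm with a two-finger parallel gripper is mounted at the origin on the work surface. World frame = base frame: x ahead of the robot, y to its left, z up, the work surface at z = 0. Lengths are in m, angles in degrees, forces in N, time in s.
With the tool pointing down it reaches from about 0.4 to 0.825 m from the base axis. Payload 7 kg.
Tool frame: the origin (TCP) lies midway between the tips of the shut fingers; the grasp point (between the pads) lies ctrl.tcp_to_grasp behind it (ctrl.tcp_to_grasp is the distance from the TCP to the grasp point, in m); y points along the fingers, z is the direction in which the jaws open and shut, and the axes are right-handed (so a half turn about y gives the same grasp; the last joint's range is limited). The gripper opens to 88 mm and grips with 3 to 60 N. Pads are 19 mm wide; open, the fingers measure 130 mm over their backs; the gripper's body (78 mm by 193 mm) begins 47 mm behind the grasp point.
Start: joints at [-50.93, 20.546, 0.682, 0, -70.136, -16.507], TCP at [0.259, -0.623, 0.227] pointing down, gripper open.
Joint ranges: [-176.03, 176.03], [-82.01, 121.73], [-58.28, 71.71], [-173.87, 95.51], [-174.79, -0.11], [-173.66, 173.66]. Speed limits (degrees/s): [136.94, 136.94, 172.46, 180, 180, 180].

INTERFACE

Orientations are given as [roll, pitch, yaw] about the fixed x, y, z axes, in that order (R = Rz(yaw) Ry(pitch) Rx(roll)).
In Python, from plant import ctrl, snapshot, silhouettes gives the robot as it stands.
- The arm moves only by the shell command python3 -m pendant 'ROWS'. ROWS is JSON, a list that holds one entry, the list of rows, each a list of 7 numbers: the shift along the tool's x, y, z in cm, then the turn, a rotation vector about the tool's x, y, z in degrees, then the opening, from 0 (shut) to 1 (fully open). In form: [[[x, y, z, rx, ry, rz, hand], ...]]. A call has 1 to 12 rows; each row shifts and turns the commanded pose from where the row before left it, along the tool's axes as they then stand; what a row does not reach is not made up. A row lasts 1/12 s, in which the tool goes at most 41.7 mm and 7.16 degrees, less where a joint would pass 70% of its speed; a pose out of reach is approached as far as the arm can. A call with a gripper value outside its range is refused whole. The fingers move at their own pace and stop on an object; the grip force is fixed at half the most. Time passes only in rows, so rows that do not move let the fingers close. It gives the time, the measured TCP pose, the force and the opening at its end, in the units of the state.
- ctrl.get_obs(): the state, without advancing time (a new reading comes with each control period).
- snapshot(name): name is "side" or "top"; returns a dict with "image" (384x512x3 uint8, red, green, blue), "camera_matrix" (3x3 intrinsics, pixels), "eye" and "orientation" of the camera in the world. Camera axes: x right, y down, z forward; pixel columns grow to the right and rows downward; lengths in m; the calibration is good to about 2 mm. A picture is of the moment at which its call begins. There is no depth.
- ctrl.close_job(): hands the job in, once; it reports no verdict.
Trained networks look in a picture, given as the dict that the camera call returned (one of the last four; its "shot" number tells which), for a name from the list of things; names that differ only in an ending like _2 or _b are one class to them, and where a whole thing is asked for, a point or a joint stands for the part that bears it (a point fixed in the world has none). Each returns a list of dicts, best first, with "confidence" (0 to 1); they miss things now and then, are a little off and sometimes report something else, mostly with a low value. They report only what shows in the picture. A call takes as long as a camera call. They do not tell look-alikes from the thing itself.
- silhouettes(picture, thing): "mask" (384x512 bool, what is visible of it) and "bbox" ([left, top, width, height] in pixels, round what is visible of it).
The state is a dict: "clock": time; "joint_pos": joint angles; "qvel": joint speeds; "tau": joint torques, N m; "tool_pos": TCP position; "orientation": TCP orientation; "force": force on the tool from outside, world axes, zero at the start; "moment": the same for the moment, N m; "opening": finger opening in m.
Only numpy, scipy, OpenCV 4.12 (cv2) and the standard library are available. Lean on these libraries where they do the work, as an engineer would, in place of code of your own. Each camera call takes 0.05 s, during which the arm holds its last target.

## Working session

There is one attempt and no reset: what is moved stays moved. The work goes in short steps, Python scripts to look and compute and a shell command to move; the robot and the scene stay as the last step left them, time stands still between calls to the robot, and variables do not carry over. Pictures are saved under pics/ and viewed, and the job is handed in when it is done.

```bash
ls; mkdir -p pics; python3 - <<'E'
from plant import ctrl,snapshot,silhouettes
import cv2,numpy as np
print(ctrl.tcp_to_grasp, ctrl.get_obs())
for n in("side","top"):
    s=snapshot(n); cv2.imwrite(f"pics/{n}0.png",s["image"][:,:,::-1])
    print(n,s["camera_matrix"],s["eye"],s["orientation"],s["shot"])
    for t in("bar_key_grip","stand","lock_slot","lock"):
        try: print(t,[(round(d["confidence"],2),d["bbox"]) for d in silhouettes(s,t)])
        except Exception as e: print(t,e)
E
```

```text
pics
0.0188 {'clock': 0.0, 'joint_pos': array([-5.09303493e+01,  2.05918479e+01,  6.33487188e-01, -2.12590252e-02,
       -7.01374908e+01, -1.65071005e+01]), 'qvel': array([-0.0431625 , -0.11326705, -0.04616482,  0.01887983, -0.00243246,
        0.03492727]), 'tau': array([-8.32329042e-04, -5.82718527e+01,  2.93058944e+01,  6.99724227e+00,
        6.99079319e-03, -8.41330666e-05]), 'tool_pos': array([ 0.25877708, -0.62287724,  0.22561229]), 'orientation': array([-8.99024202e+01,  8.07639332e-03,  2.25553173e+01]), 'force': array([0.30100877, 0.01142639, 0.57004973]), 'moment': array([-0.02389747, -0.04224075,  0.00798694]), 'opening': 0.08770109831441898}
side [[407.26162982   0.         259.77560108]
 [  0.         407.26162982 195.23765735]
 [  0.           0.           1.        ]] [0.47908149 0.6267186  0.54429629] [-123.44689174    0.20885175 -172.81862074] 1
bar_key_grip [(0.7, [214.7, 205.3, 31.2, 29.0]), (0.65, [273.8, 164.8, 16.0, 34.1]), (0.62, [280.9, 201.4, 15.8, 47.1])]
stand [(0.74, [256.4, 155.8, 39.8, 68.1])]
lock_slot [(0.66, [210.9, 264.2, 34.9, 26.7])]
lock [(0.88, [212.4, 266.6, 36.2, 26.0])]
top [[392.8382726    0.         256.21147448]
 [  0.         392.8382726  190.76669344]
 [  0.           0.           1.        ]] [ 0.48461013 -0.02997592  0.83116844] [-172.4221811     1.76606398  -90.23440615] 2
bar_key_grip [(0.9, [308.0, 210.8, 30.3, 17.2]), (0.68, [245.6, 225.1, 32.4, 14.6])]
stand [(0.82, [291.7, 180.6, 133.6, 57.5])]
lock_slot [(0.81, [130.5, 178.7, 25.1, 25.4])]
lock [(0.74, [129.5, 177.3, 27.4, 26.1])]
```

```bash
python3 - <<'E'
import cv2,numpy as np
a=cv2.imread("pics/side0.png");b=cv2.imread("pics/top0.png")
cv2.imwrite("pics/side0c.png",cv2.resize(a[140:320,180:380],None,fx=3.3,fy=3.3,interpolation=cv2.INTER_CUBIC))
cv2.imwrite("pics/top0c.png",cv2.resize(b[140:290,100:440],None,fx=2.35,fy=2.35,interpolation=cv2.INTER_CUBIC))
E
```

```text
(no output)
```

View pics/side0.png

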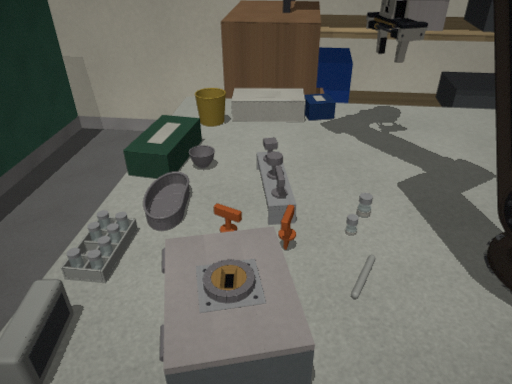

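View pics/top0.png

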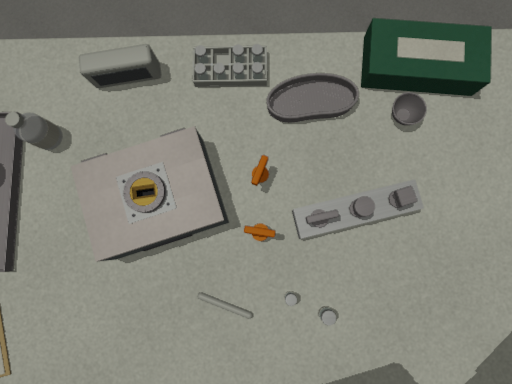

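View pics/side0c.png

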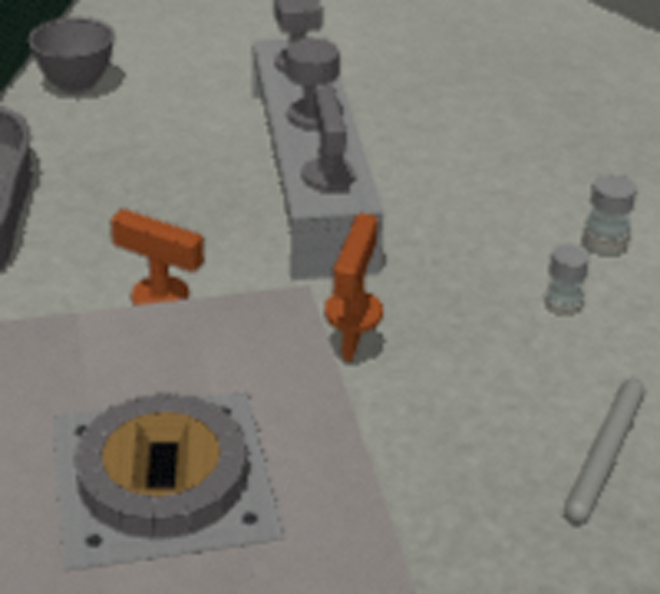

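View pics/top0c.png

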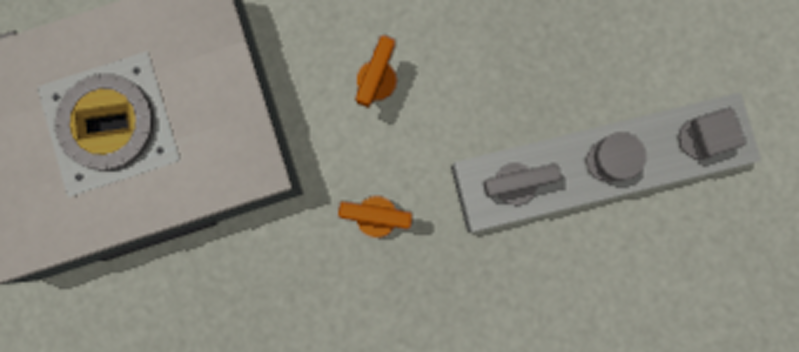

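The candidates for the bar key in the top view are the grey one in the stand at (323,217) and two orange look-alikes at (260,170) and (260,232). The grey steel T-key in the stand fits the description. The round head is at (364,207) and the square head at (404,197). I'll measure next and overlay the model on an enlarged crop.

```bash
cat > h.py <<'E'
import numpy as np,cv2
from scipy.spatial.transform import Rotation as R
def cam(s):
    K=np.array(s["camera_matrix"]);e=np.array(s["eye"]);M=R.from_euler('xyz',s["orientation"],degrees=True).as_matrix()
    return K,e,M
def proj(s,P):
    K,e,M=cam(s);p=(np.atleast_2d(P)-e)@M; p=p@K.T; return p[:,:2]/p[:,2:]
def ray(s,uv,z):
    K,e,M=cam(s);uv=np.atleast_2d(uv).astype(float);d=np.c_[uv,np.ones(len(uv))]@np.linalg.inv(K).T@M.T
    return e+d*((z-e[2])/d[:,2])[:,None]
def rect(c,yaw,ly,lx,z):
    # yaw: direction (deg) of long axis in world
    a=np.radians(yaw);u=np.array([np.cos(a),np.sin(a)]);v=np.array([-u[1],u[0]])
    return np.array([[*(np.array(c[:2])+i*u*ly/2+j*v*lx/2),z] for i,j in((1,1),(1,-1),(-1,-1),(-1,1))])
def circ(c,d,z):
    t=np.linspace(0,2*np.pi,40);return np.c_[c[0]+d/2*np.cos(t),c[1]+d/2*np.sin(t),0*t+z]
def draw(s,polys,box,f,name):
    x0,y0,x1,y1=box;im=cv2.resize(s["image"][y0:y1,x0:x1,::-1],None,fx=f,fy=f,interpolation=cv2.INTER_CUBIC).copy()
    for P,col in polys:
        p=((proj(s,P)-[x0,y0]+.5)*f-.5).round().astype(int);cv2.polylines(im,[p],True,col,1,cv2.LINE_AA)
    cv2.imwrite(name,im)
E
python3 - <<'E'
from plant import ctrl,snapshot,silhouettes
from h import *
S={n:snapshot(n) for n in("top","side")}
import pickle;pickle.dump(S,open("S0.pkl","wb"))
t=S["top"]
m=silhouettes(t,"bar_key_grip")
for d in m:
    ys,xs=np.nonzero(d["mask"]);print(d["confidence"],d["bbox"],xs.mean(),ys.mean())
m=silhouettes(t,"lock_slot")
ys,xs=np.nonzero(m[0]["mask"]);print(xs.mean(),ys.mean(),ray(t,[[xs.mean(),ys.mean()]],.114),len(xs))
# segment stand key region colours
im=t["image"]
crop=cv2.resize(im[200:245,290:345,::-1],None,fx=12,fy=12,interpolation=cv2.INTER_CUBIC);cv2.imwrite("pics/k.png",crop)
crop=cv2.resize(im[165:220,115:175,::-1],None,fx=10,fy=10,interpolation=cv2.INTER_CUBIC);cv2.imwrite("pics/l.png",crop)
g=ray(t,[[307,217.5],[338,212.5]],.106);print(g,np.linalg.norm(g[1]-g[0]))
E
```

```text
0.92 [246.0, 228.8, 29.4, 11.4] 259.65294117647056 231.58529411764707
0.86 [252.3, 156.4, 17.3, 31.6] 260.3606060606061 171.38181818181818
0.68 [308.5, 208.7, 29.9, 17.7] 321.3956043956044 216.89285714285714
143.24579124579125 191.05892255892255 [[0.58132621 0.20184732 0.114     ]] 594
[[ 0.53085631 -0.10125461  0.106     ]
 [ 0.53969662 -0.15821667  0.106     ]] 0.05764397086798476
```

View pics/k.png

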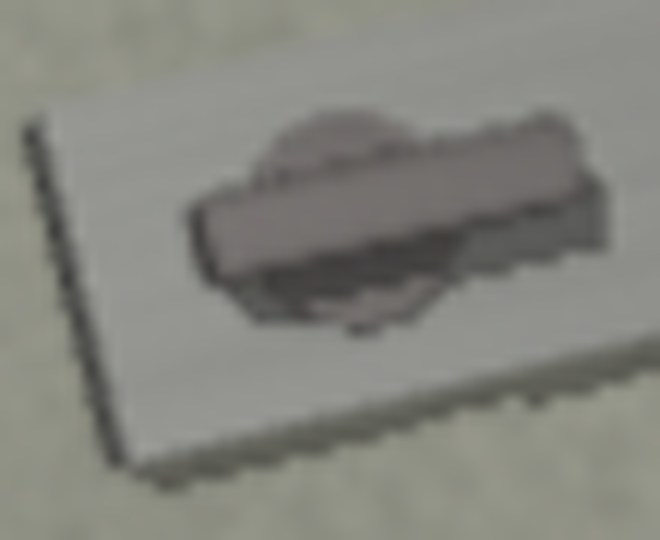

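View pics/l.png

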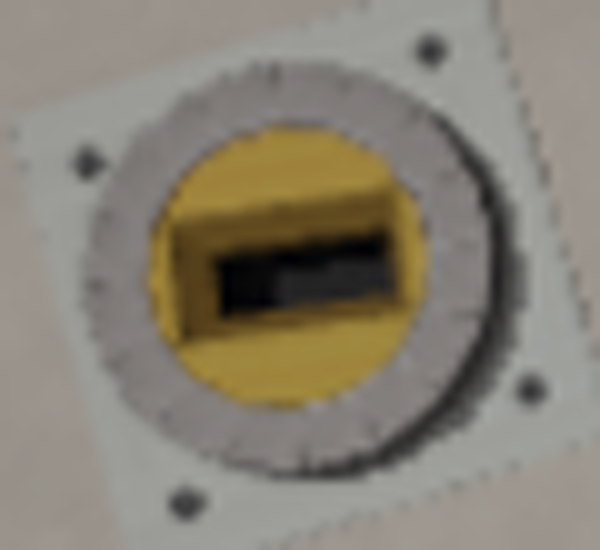

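```bash
python3 - <<'E'
from h import *
import pickle;S=pickle.load(open("S0.pkl","rb"));t,s=S["top"],S["side"]
def pc(p,f,o): return (np.array(p,float)+.5)/f-.5+o
def info(P,n):
    c=P.mean(0);e=[P[(i+1)%4]-P[i] for i in range(4)];print(n,c.round(4),[round(float(np.hypot(*x[:2]))*1e3,1) for x in e],[round(float(np.degrees(np.arctan2(x[1],x[0])))%180,1) for x in e])
info(ray(t,pc([(208,205),(222,277),(583,190),(563,118)],12,[290,200]),.106),"bar")
info(ray(t,pc([(170,222),(393,183),(410,305),(187,342)],10,[115,165]),.114),"slot")
print(ray(t,pc([(289,267)],10,[115,165]),.115),ray(t,pc([(289,270)],10,[115,165]),.115))
# stand corners
from scipy.optimize import minimize
key=(0.5365,-.130);
E
cat > ov.py <<'E'
from h import *
import pickle,sys;S=pickle.load(open("S0.pkl","rb"));t,s=S["top"],S["side"]
kc,ky,lc,ly=eval(sys.argv[1])
G=(0,255,0);B=(255,0,0);Rr=(0,0,255)
pk=[(rect(kc,ky,.06,.014,.106),G),(rect(kc,ky,.06,.014,.084),B),(circ(kc,.036,.056),Rr)]
pl=[(rect(lc,ly,.044,.024,.114),G),(rect(lc,ly,.034,.013,.104),B),(circ(lc,.052,.115),Rr),(circ(lc,.076,.115),Rr)]
draw(t,pk,(295,200,345,240),12,"pics/o_tk.png");draw(s,pk,(262,150,312,210),10,"pics/o_sk.png")
draw(t,pl,(115,165,175,220),10,"pics/o_tl.png");draw(s,pl,(195,255,265,310),9,"pics/o_sl.png")
a=[cv2.imread(f"pics/o_{x}.png") for x in("tk","sk","tl","sl")]
a=[cv2.resize(x,(400,300)) for x in a]
cv2.imwrite("pics/ov%s.png"%sys.argv[2],np.vstack([np.hstack(a[:2]),np.hstack(a[2:])]))
E
```

```text
bar [ 0.5334 -0.1295  0.106 ] [11.2, 56.8, 11.4, 56.0] [9.8, 103.2, 13.7, 103.4]
slot [0.5817 0.2013 0.114 ] [42.3, 23.2, 42.0, 22.9] [99.5, 9.6, 99.0, 10.2]
[[0.58083034 0.20112918 0.115     ]] [[0.58026853 0.20111002 0.115     ]]
```

```bash
python3 ov.py "((.5335,-.1297),103.3,(.5812,.2012),99.3)" 1
```

```text
(no output)
```

View pics/ov1.png

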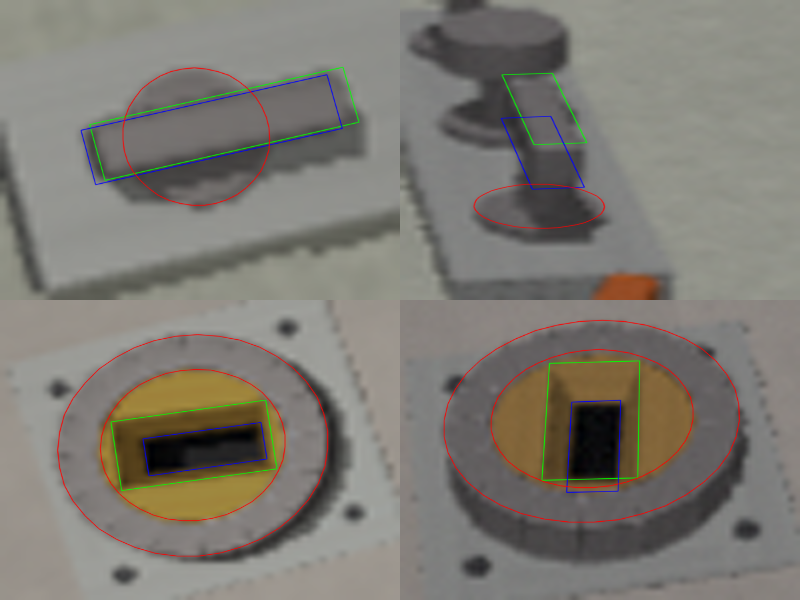

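```bash
python3 ov.py "((.5335,-.1277),103.3,(.5812,.2012),99.3)" 2; python3 - <<'E'
import cv2,numpy as np
a=cv2.imread("pics/o_tk.png");b=cv2.imread("pics/o_sk.png")
a=cv2.resize(a,(400,320));b=cv2.resize(b,(400,480));
c=np.zeros((480,800,3),np.uint8);c[:320,:400]=a;c[:,400:]=b;cv2.imwrite("pics/ov2b.png",c)
E
```

```text
(no output)
```

View pics/ov2b.png

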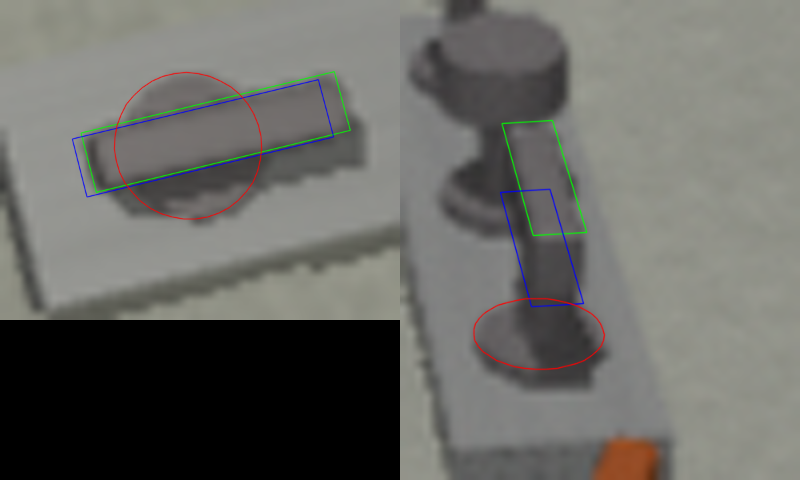

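```bash
python3 -m pendant '[[[0,0,0,0,-6.7,0,1],[0,0,0,0,-6.7,0,1],[0,0,0,0,-6.7,0,1],[0,0,0,0,-6.7,0,1],[0,0,0,0,-6.7,0,1],[0,0,0,0,-6.7,0,1],[0,0,0,0,-6.7,0,1],[0,0,0,0,-6.7,0,1],[0,0,0,0,-6.7,0,1],[0,0,0,0,-6.7,0,1],[0,0,0,0,-6.7,0,1],[0,0,0,0,-6.7,0,1]]]'
cat > go.py <<'E'
import sys
from h import *
from plant import ctrl
x,y,z,yaw=eval(sys.argv[1]);o=ctrl.get_obs();p=o["tool_pos"]
M=R.from_euler('xyz',o["orientation"],degrees=True).as_matrix()
print("clock",o["clock"],"pos",p.round(4),"ori",o["orientation"].round(2),"J",o["joint_pos"].round(1),"F",o["force"].round(1),"M",o["moment"].round(2),"open",round(o["opening"],4))
print("shift tool cm",(M.T@(np.array([x,y,z])-p)*100).round(2),"ry",round((o["orientation"][2]-yaw+180)%360-180,2))
E
python3 go.py ".5335,-.1287,.180,103.3"
```

```text
clock: 1.7
tool_pos: [0.259, -0.6233, 0.2266]
orientation: [-90.0, 0.0, 103.3]
force: [-0.1, 0.0, 0.1]
opening: 0.0876
clock 1.7 pos [ 0.259  -0.6233  0.2266] ori [-90.    0.  103.3] J [-50.9  20.5   0.7   0.  -70.1  64.2] F [-0.1  0.   0.1] M [0.03 0.09 0.04] open 0.0876
shift tool cm [ 41.82   4.66 -38.09] ry -0.0
```

```bash
python3 -m pendant '[[[2.8,0.3,-2.54,0,0,0,1],[2.8,0.3,-2.54,0,0,0,1],[2.8,0.3,-2.54,0,0,0,1],[2.8,0.3,-2.54,0,0,0,1],[2.8,0.3,-2.54,0,0,0,1],[2.8,0.3,-2.54,0,0,0,1],[2.8,0.3,-2.54,0,0,0,1],[2.8,0.3,-2.54,0,0,0,1],[2.8,0.3,-2.54,0,0,0,1],[2.8,0.3,-2.54,0,0,0,1],[2.8,0.3,-2.54,0,0,0,1],[2.8,0.3,-2.54,0,0,0,1]]]'
python3 go.py ".5335,-.1287,.180,103.3"
```

```text
clock: 2.7
tool_pos: [0.4813, -0.2257, 0.1909]
orientation: [-90.1, 0.0, 103.0]
force: [1.1, -1.2, 0.2]
opening: 0.0872
clock 2.7 pos [ 0.4813 -0.2257  0.1909] ori [-9.0050e+01  2.0000e-02  1.0297e+02] J [ -4.    8.6 -20.4   0.  -60.9  16.9] F [ 1.1 -1.2  0.2] M [-0.09  0.   -0.03] open 0.0872
shift tool cm [ 8.29  1.09 -7.26] ry -0.33
```

```bash
python3 -m pendant '[[[2.8,0.3,-2.54,0,0,0,1],[2.8,0.3,-2.54,0,0,0,1],[2.62,0.2,-2.53,0,0,0,1],[0,0,0,0,0,0,1],[0,0,0,0,0,0,1]]]'
python3 go.py ".5335,-.1287,.077,103.3"
python3 - <<'E'
from plant import snapshot
import cv2,numpy as np
a=snapshot("side")["image"][120:260,200:360,::-1];b=snapshot("top")["image"][150:290,260:420,::-1]
cv2.imwrite("pics/p3.png",np.hstack([cv2.resize(a,(400,350)),cv2.resize(b,(400,350))]))
E
```

```text
clock: 3.12
tool_pos: [0.5371, -0.1286, 0.1823]
orientation: [-90.0, -0.0, 103.1]
force: [-0.8, -1.0, -0.2]
opening: 0.0878
clock 3.1167 pos [ 0.5371 -0.1286  0.1823] ori [-89.99  -0.   103.14] J [  6.9  11.  -18.6  -0.  -60.4   6.3] F [-0.8 -1.  -0.2] M [-0.04  0.19 -0.03] open 0.0878
shift tool cm [ 0.07 10.53  0.35] ry -0.16
```

View pics/p3.png

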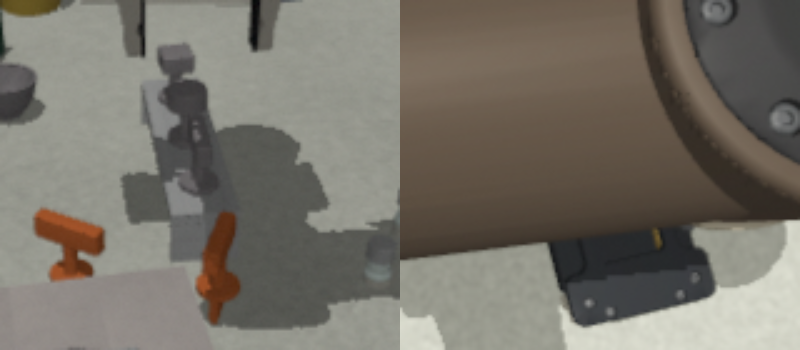

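The grey bar key hangs in the nearest slot, directly below the open fingers, and the orange keys are clear of the jaws. I'll descend now.

```bash
python3 -m pendant '[[[0.05,1.5,0.2,0,-0.1,0,1],[0,2.2,0.15,0,0,0,1],[0,2.2,0,0,0,0,1],[0,2.0,0,0,0,0,1],[0,1.6,0,0,0,0,1],[0,1.0,0,0,0,0,1],[0,0,0,0,0,0,1],[0,0,0,0,0,0,1]]]'
python3 go.py ".5335,-.1287,.077,103.3"
python3 - <<'E'
from plant import snapshot
import cv2,numpy as np
a=snapshot("side")["image"][100:260,200:360,::-1]
cv2.imwrite("pics/p4.png",cv2.resize(a,(560,560)))
E
```

```text
clock: 3.88
tool_pos: [0.5326, -0.1314, 0.0778]
orientation: [-90.0, 0.0, 103.0]
force: [0.5, -0.5, 0.5]
opening: 0.0874
clock 3.8833 pos [ 0.5326 -0.1314  0.0778] ori [-8.9970e+01  1.0000e-02  1.0301e+02] J [  6.6  17.1 -26.2   0.  -46.7   6.4] F [ 0.5 -0.5  0.5] M [0.02 0.09 0.  ] open 0.0874
shift tool cm [ 0.25  0.08 -0.15] ry -0.29
```

View pics/p4.png

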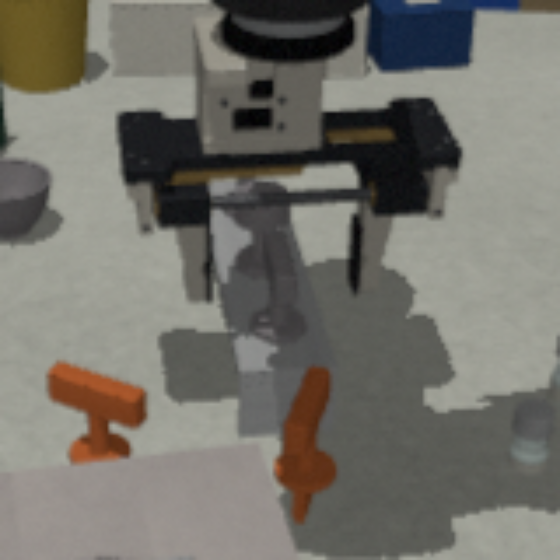

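The jaws straddle the bar handle. Closing now.

```bash
python3 -m pendant '[[[0.2,0,-0.1,0,-0.3,0,1],[0,0,0,0,0,0,0],[0,0,0,0,0,0,0],[0,0,0,0,0,0,0],[0,0,0,0,0,0,0],[0,0,0,0,0,0,0],[0,0,0,0,0,0,0],[0,0,0,0,0,0,0],[0,0,0,0,0,0,0],[0,0,0,0,0,0,0]]]'
python3 go.py ".5335,-.1287,.077,103.3"
```

```text
clock: 4.77
tool_pos: [0.5333, -0.1285, 0.0775]
orientation: [-90.0, -0.0, 103.4]
force: [1.1, 0.3, 0.1]
opening: 0.033
clock 4.7667 pos [ 0.5333 -0.1285  0.0775] ori [-90.    -0.   103.36] J [  6.9  17.1 -26.3  -0.  -46.7   6.4] F [1.1 0.3 0.1] M [0.02 0.11 0.07] open 0.033
shift tool cm [-0.03  0.05 -0.01] ry 0.06
```

```bash
python3 -m pendant '[[[0,0,0,0,0,0,0],[0,0,0,0,0,0,0],[0,0,0,0,0,0,0],[0,0,0,0,0,0,0],[0,0,0,0,0,0,0],[0,0,0,0,0,0,0]]]'
python3 go.py ".5335,-.1287,.157,103.3"
```

```text
clock: 5.27
tool_pos: [0.5333, -0.1285, 0.0776]
orientation: [-90.0, -0.0, 103.4]
force: [-0.3, 0.0, -0.4]
opening: 0.0139
clock 5.2667 pos [ 0.5333 -0.1285  0.0776] ori [-90.    -0.   103.36] J [  6.9  17.1 -26.3  -0.  -46.7   6.4] F [-0.3  0.  -0.4] M [-0.01  0.11  0.04] open 0.0139
shift tool cm [-0.02 -7.94 -0.01] ry 0.06
```

```bash
python3 -m pendant '[[[0,-0.3,0,0,0,0,0],[0,-0.8,0,0,0,0,0],[0,-1.5,0,0,0,0,0],[0,-2,0,0,0,0,0],[0,-2.4,0,0,0,0,0],[0,-2.4,0,0,0,0,0],[0,-2.0,0,0,0,0,0],[0,-1.4,0,0,0,0,0],[0,-0.6,0,0,0,0,0],[0,0,0,0,0,0,0],[0,0,0,0,0,0,0]]]'
python3 go.py ".5812,.2012,.21,99.3"
python3 - <<'E'
from plant import snapshot
import cv2,numpy as np
a=snapshot("side")["image"][60:260,180:380,::-1]
cv2.imwrite("pics/p5.png",cv2.resize(a,(590,590)))
E
```

```text
clock: 6.18
tool_pos: [0.533, -0.1283, 0.2113]
orientation: [-90.0, -0.0, 103.4]
force: [-0.0, -0.3, -1.6]
opening: 0.0141
clock 6.1833 pos [ 0.533  -0.1283  0.2113] ori [-9.0000e+01 -3.0000e-02  1.0335e+02] J [  6.9   9.3 -16.7  -0.  -64.    6.4] F [-0.  -0.3 -1.6] M [-0.02  0.15  0.04] open 0.0141
shift tool cm [ 30.95   0.14 -12.3 ] ry 4.05
```

View pics/p5.png

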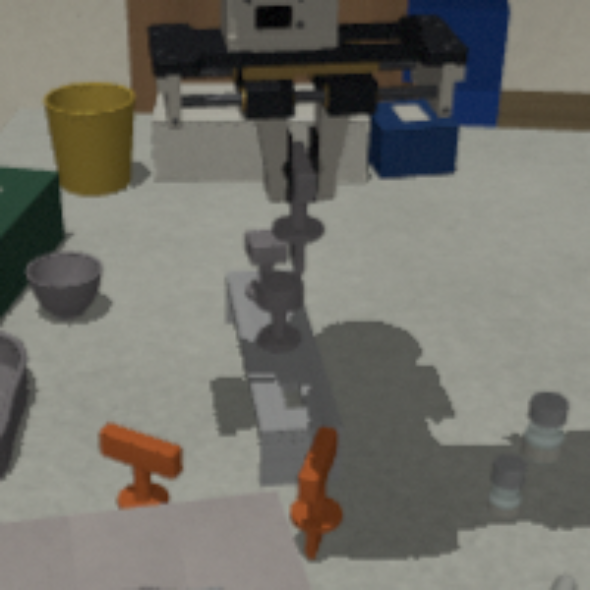

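Key lifted free and upright at about (300,190) in the crop. The bar slot is now empty. Moving above the lock.

```bash
python3 -m pendant '[[[1.5,0,-0.6,0,0,0,0],[2.5,0,-1.0,0,0,0,0],[3.0,0,-1.19,0,0,0,0],[3.4,0,-1.35,0,0,0,0],[3.4,0,-1.35,0,0,0,0],[3.4,0,-1.35,0,0,0,0],[3.4,0,-1.35,0,0,0,0],[3.4,0,-1.35,0,0,0,0],[3.0,0,-1.19,0,0,0,0],[2.3,0,-0.91,0,0,0,0],[1.05,0,-0.66,0,4.0,0,0],[0,0,0,0,0,0,0]]]'
python3 -m pendant '[[[0,0,0,0,0,0,0],[0,0,0,0,0,0,0]]]'
python3 go.py ".5812,.2012,.21,99.3"
python3 - <<'E'
from plant import snapshot
import cv2,numpy as np,pickle
s=snapshot("side");pickle.dump(s,open("S1.pkl","wb"));a=s["image"][80:320,140:380,::-1]
b=snapshot("top")["image"][130:250,80:200,::-1]
cv2.imwrite("pics/p6.png",np.hstack([cv2.resize(a,(500,500)),cv2.resize(b,(300,500))]))
E
```

```text
clock: 7.23
tool_pos: [0.5827, 0.1976, 0.2093]
orientation: [-89.9, 0.1, 99.3]
force: [0.5, 0.5, -1.5]
opening: 0.0136
clock: 7.4
tool_pos: [0.5823, 0.1945, 0.2104]
orientation: [-89.9, 0.1, 99.4]
force: [-0.7, -0.2, -1.2]
opening: 0.0137
clock 7.4 pos [0.5823 0.1945 0.2104] ori [-8.988e+01  5.000e-02  9.942e+01] J [ 36.7  15.5  -8.6  -0.  -65.9 -27.2] F [-0.7 -0.2 -1.2] M [-0.02  0.09  0.03] open 0.0137
shift tool cm [ 0.68  0.04 -0.  ] ry 0.12
```

View pics/p6.png

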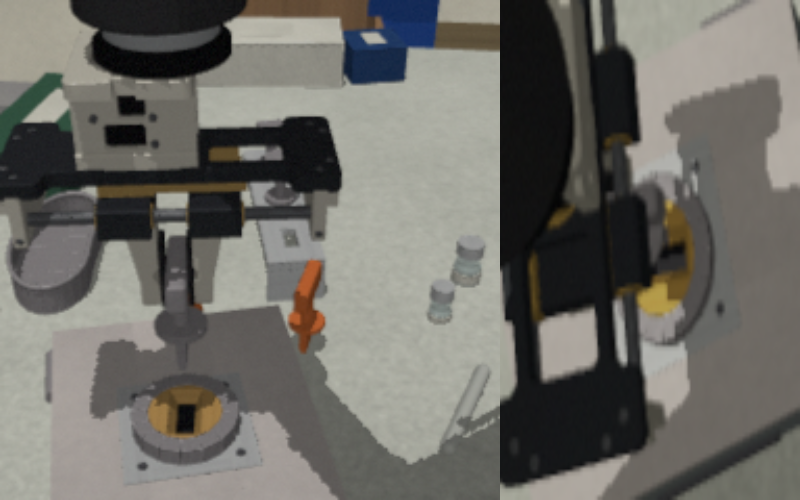

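```bash
cat > ovk.py <<'E'
from h import *
import pickle,sys
from plant import ctrl
s=pickle.load(open(sys.argv[1],"rb"));o=ctrl.get_obs();p=o["tool_pos"];yaw=o["orientation"][2]
off=float(sys.argv[2]);dz=float(sys.argv[3]);a=np.radians(yaw)
c=p[:2]+off*np.array([np.cos(a),np.sin(a)]);g=p[2]+dz
G=(0,255,0);B=(255,0,0);Rr=(0,0,255)
P=[(rect(c,yaw,.06,.014,g+.011),G),(rect(c,yaw,.06,.014,g-.011),B),(circ(c,.036,g-.039),Rr),(circ(c,.036,g-.045),Rr),(rect(c,yaw,.026,.007,g-.045),G),(rect(c,yaw,.022,.005,g-.073),G)]
u=proj(s,[[*c,g-.03]])[0].astype(int);box=(u[0]-35,u[1]-45,u[0]+35,u[1]+45)
draw(s,P,box,6,"pics/a.png");draw(s,[],box,6,"pics/b.png")
cv2.imwrite(sys.argv[4],cv2.resize(np.hstack([cv2.imread("pics/a.png"),cv2.imread("pics/b.png")]),(798,513)))
E
python3 ovk.py S1.pkl 0 .0174 pics/p7.png
```

```text
(no output)
```

View pics/p7.png

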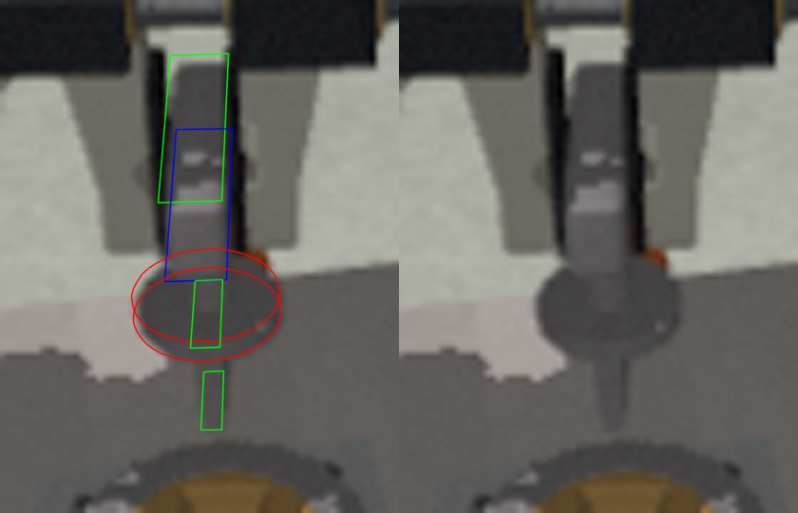

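```bash
python3 -m pendant '[[[0.35,0.6,0,0,0,0,0],[0.3,0.8,0,0,0,0,0],[0,1,0,0,0,0,0],[0,0.5,0,0,0,0,0],[0,0,0,0,0,0,0],[0,0,0,0,0,0,0]]]'
python3 go.py ".5812,.2012,.1416,99.3"
```

```text
clock: 8.0
tool_pos: [0.5816, 0.2014, 0.1819]
orientation: [-89.9, 0.0, 99.4]
force: [-0.4, -0.2, -0.6]
opening: 0.0137
clock 8.0 pos [0.5816 0.2014 0.1819] ori [-8.994e+01  4.000e-02  9.937e+01] J [ 37.3  16.9 -10.7   0.  -62.5 -27.9] F [-0.4 -0.2 -0.6] M [-0.02  0.1  -0.01] open 0.0137
shift tool cm [-0.01  4.03  0.04] ry 0.07
```

Centred to within 1 mm. Now a careful insertion, watching the force.

```bash
python3 -m pendant '[[[0,0.4,0,0,0,0,0],[0,0.5,0,0,0,0,0],[0,0.5,0,0,0,0,0],[0,0.5,0,0,0,0,0],[0,0.1,0,0,0,0,0],[0,0,0,0,0,0,0]]]'
python3 go.py ".5812,.2012,.1416,99.3"
```

```text
clock: 8.5
tool_pos: [0.5815, 0.2015, 0.1619]
orientation: [-89.9, 0.0, 99.4]
force: [-0.3, -0.5, -1.8]
opening: 0.0135
clock 8.5 pos [0.5815 0.2015 0.1619] ori [-8.994e+01  3.000e-02  9.936e+01] J [ 37.3  17.8 -12.2  -0.  -60.1 -27.9] F [-0.3 -0.5 -1.8] M [-0.01  0.18  0.02] open 0.0135
shift tool cm [-0.02  2.03  0.04] ry 0.06
```

```bash
python3 -m pendant '[[[0,0.4,0,0,0,0,0],[0,0.4,0,0,0,0,0],[0,0.4,0,0,0,0,0],[0,0.3,0,0,0,0,0],[0,0.2,0,0,0,0,0],[0,0,0,0,0,0,0]]]'
python3 go.py ".5812,.2012,.1416,99.3"; python3 -m pendant '[[[0,0.1,0,0,0,0,0],[0,0.1,0,0,0,0,0],[0,0,0,0,0,0,0]]]'
python3 go.py ".5812,.2012,.1416,99.3"
```

```text
clock: 9.0
tool_pos: [0.5815, 0.2015, 0.1449]
orientation: [-89.9, 0.0, 99.4]
force: [-0.6, -0.6, -1.1]
opening: 0.0141
clock 9.0 pos [0.5815 0.2015 0.1449] ori [-8.995e+01  2.000e-02  9.936e+01] J [ 37.3  18.6 -13.4  -0.  -58.  -27.9] F [-0.6 -0.6 -1.1] M [-0.02  0.12 -0.06] open 0.0141
shift tool cm [-0.02  0.33  0.04] ry 0.06
clock: 9.25
tool_pos: [0.5818, 0.2017, 0.1435]
orientation: [-90.0, -0.0, 99.4]
force: [0.0, -0.5, -0.3]
opening: 0.0139
clock 9.25 pos [0.5818 0.2017 0.1435] ori [-90.    -0.    99.36] J [ 37.3  18.7 -13.5  -0.  -57.8 -27.9] F [ 0.  -0.5 -0.3] M [ 0.04  0.12 -0.  ] open 0.0139
shift tool cm [-0.04  0.19  0.07] ry 0.06
```

```bash
for i in 1 ; do python3 -m pendant '[[[0,0.1,0,0,0,0,0],[0,0,0,0,0,0,0]]]';  python3 -m pendant '[[[0,0.1,0,0,0,0,0],[0,0,0,0,0,0,0]]]'; python3 -m pendant '[[[0,0.1,0,0,0,0,0],[0,0,0,0,0,0,0]]]'; done
```

```text
clock: 9.42
tool_pos: [0.5818, 0.2016, 0.1425]
orientation: [-90.0, -0.0, 99.4]
force: [0.3, 0.6, -1.4]
opening: 0.0139
clock: 9.58
tool_pos: [0.5819, 0.2017, 0.1416]
orientation: [-90.0, 0.0, 99.4]
force: [0.7, -0.6, -1.5]
opening: 0.0139
clock: 9.75
tool_pos: [0.5819, 0.2017, 0.1415]
orientation: [-90.0, 0.0, 99.4]
force: [-2.2, -1.4, 5.2]
opening: 0.014
```

```bash
python3 -m pendant '[[[0,0.05,0,0,0,0,0],[0,0,0,0,0,0,0]]]'; python3 - <<'E'
from plant import snapshot
import cv2,numpy as np,pickle
s=snapshot("side");pickle.dump(s,open("S2.pkl","wb"))
E
python3 ovk.py S2.pkl 0 .0174 pics/p8.png
```

```text
clock: 9.92
tool_pos: [0.582, 0.2017, 0.1415]
orientation: [-90.1, -0.0, 99.4]
force: [-4.3, 0.0, 8.3]
opening: 0.0136
```

View pics/p8.png

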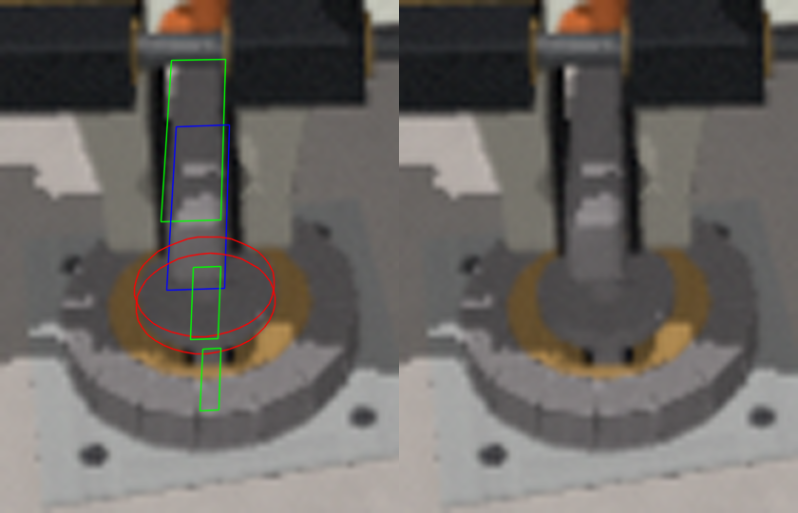

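The shoulder disc sits on the brass inside the bezel. The height is 0.1589 m against 0.159 m expected, with an 8 N reaction, so the key is home. Now turn clockwise.

```bash
python3 -m pendant '[[[0,0,0,0,4,0,0],[0,0,0,0,5,0,0],[0,0,0,0,5,0,0],[0,0,0,0,5,0,0],[0,0,0,0,5,0,0],[0,0,0,0,5,0,0],[0,0,0,0,5,0,0],[0,0,0,0,5,0,0],[0,0,0,0,0,0,0]]]'
python3 go.py ".5812,.2012,.1416,-5"
```

```text
clock: 10.72
tool_pos: [0.5827, 0.2014, 0.1415]
orientation: [-90.1, -0.1, 60.1]
force: [-0.3, -2.9, 6.2]
opening: 0.0136
clock 10.7167 pos [0.5827 0.2014 0.1415] ori [-9.010e+01 -6.000e-02  6.007e+01] J [ 37.2  18.8 -13.7   0.1 -57.4 -67.2] F [-0.3 -2.9  6.2] M [-0.71  0.25 -0.03] open 0.0136
shift tool cm [-0.09 -0.01  0.12] ry 65.07
```

```bash
python3 -m pendant '[[[0,0,0,0,5,0,0],[0,0,0,0,5,0,0],[0,0,0,0,5,0,0],[0,0,0,0,5,0,0],[0,0,0,0,5,0,0],[0,0,0,0,5,0,0],[0,0,0,0,5,0,0],[0,0,0,0,5,0,0],[0,0,0,0,0,0,0]]]'
python3 go.py ".5812,.2012,.1416,-5"
python3 - <<'E'
from plant import snapshot
import cv2,numpy as np,pickle
s=snapshot("side");pickle.dump(s,open("S3.pkl","wb"))
E
python3 ovk.py S3.pkl 0 .0174 pics/p9.png
```

```text
clock: 11.47
tool_pos: [0.583, 0.2018, 0.1415]
orientation: [-90.0, -0.2, 20.1]
force: [0.2, -1.3, 5.6]
opening: 0.0139
clock 11.4667 pos [0.583  0.2018 0.1415] ori [-90.02  -0.15  20.08] J [ 3.730e+01  1.880e+01 -1.370e+01  1.000e-01 -5.740e+01 -1.072e+02] F [ 0.2 -1.3  5.6] M [-0.42 -0.04 -0.04] open 0.0139
shift tool cm [-0.18 -0.01  0.01] ry 25.08
```

View pics/p9.png

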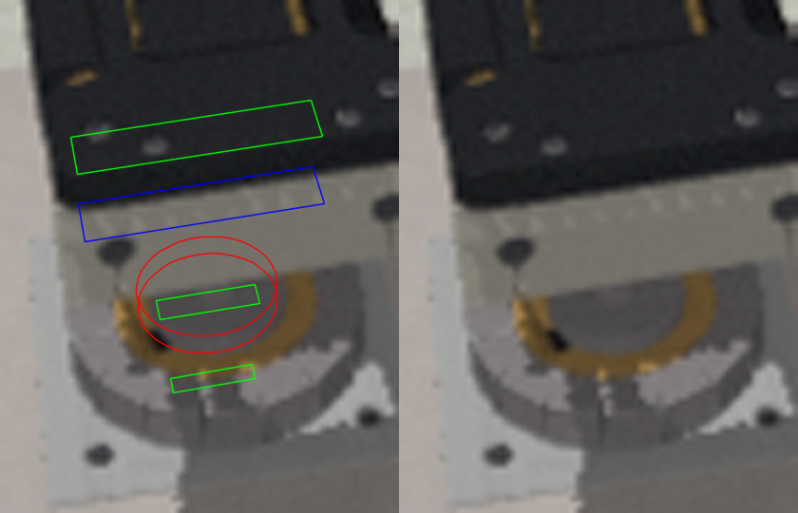

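```bash
m(){ python3 go.py ".5812,.2012,.1416,-5" | sed 's/J.*F/F/' | head -1; }
python3 -m pendant '[[[0,0,0,0,3,0,0],[0,0,0,0,3,0,0],[0,0,0,0,0,0,0]]]' >/dev/null; m
python3 -m pendant '[[[0,0,0,0,3,0,0],[0,0,0,0,0,0,0]]]'>/dev/null; m
python3 -m pendant '[[[0,0,0,0,3,0,0],[0,0,0,0,0,0,0]]]'>/dev/null; m
python3 -m pendant '[[[0,0,0,0,3,0,0],[0,0,0,0,0,0,0]]]'>/dev/null; m
```

```text
clock 11.7667 pos [0.583  0.2017 0.1415] ori [-90.01  -0.15  14.2 ] F [ 0.6 -2.5  5. ] M [-0.53 -0.18 -0.05] open 0.0139
clock 11.9333 pos [0.583  0.2017 0.1415] ori [-90.01  -0.15  11.22] F [ 1.  -1.3  5.3] M [-0.54 -0.22 -0.05] open 0.0136
clock 12.1 pos [0.583  0.2016 0.1415] ori [-90.01  -0.15   8.22] F [ 1.1 -1.2  4.1] M [-0.66 -0.24  0.01] open 0.0136
clock 12.2667 pos [0.5828 0.2011 0.1415] ori [-90.05  -0.12   5.23] F [ 0.5 -3.4  5.2] M [-1.4  -0.19  0.06] open 0.0139
```

```bash
m(){ python3 go.py ".5812,.2012,.1416,-5" | sed 's/J.*F/F/' | head -1; }
python3 -m pendant '[[[0,0,0,0,2,0,0],[0,0,0,0,0,0,0]]]'>/dev/null; m
python3 -m pendant '[[[0,0,0,0,2,0,0],[0,0,0,0,0,0,0]]]'>/dev/null; m
python3 -m pendant '[[[0,0,0,0,2,0,0],[0,0,0,0,0,0,0]]]'>/dev/null; m
python3 - <<'E'
from plant import snapshot
import cv2,numpy as np,pickle
s=snapshot("side");pickle.dump(s,open("S4.pkl","wb"))
E
python3 ovk.py S4.pkl 0 .0174 pics/p10.png
```

```text
clock 12.4333 pos [0.5827 0.2008 0.1415] ori [-90.07  -0.1    3.29] F [ 0.9 -4.7  6.1] M [-1.84 -0.22  0.09] open 0.0139
clock 12.6 pos [0.5827 0.2005 0.1416] ori [-90.09  -0.1    1.3 ] F [ 0.6 -4.6  6.5] M [-2.14 -0.19  0.34] open 0.0138
clock 12.7667 pos [0.5827 0.2005 0.1416] ori [-90.09  -0.1   -0.67] F [ 0.7 -5.5  6.6] M [-2.29 -0.17  0.64] open 0.0139
```

View pics/p10.png

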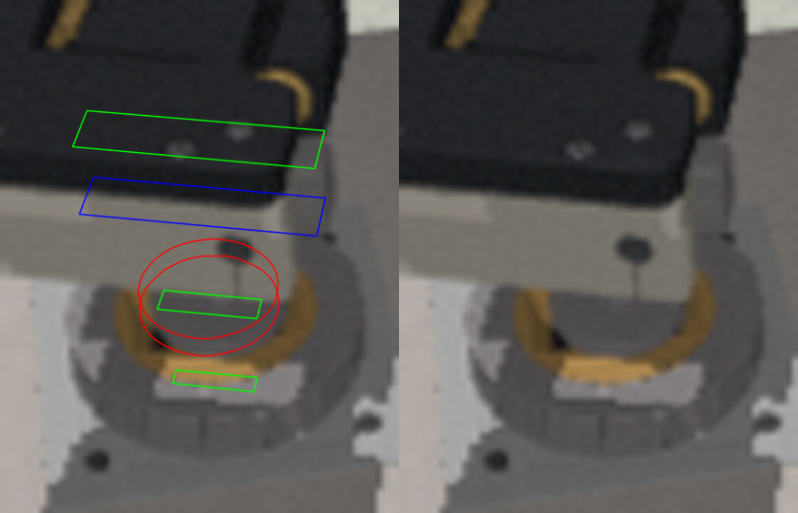

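```bash
python3 - <<'E'
from h import *
import pickle;t=pickle.load(open("S0.pkl","rb"))["top"]
im=t["image"];b=cv2.resize(im[120:265,65:235,::-1],None,fx=4,fy=4,interpolation=cv2.INTER_CUBIC);cv2.imwrite("pics/box.png",b)
E
```

```text
(no output)
```

View pics/box.png

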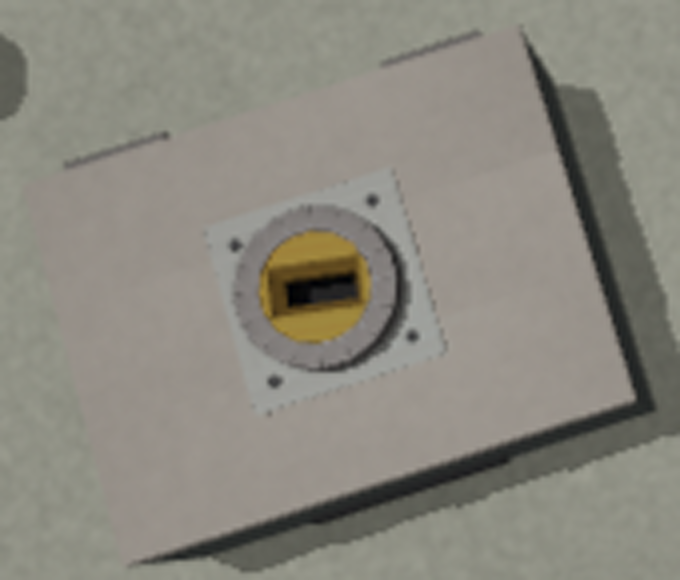

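```bash
python3 - <<'E'
from h import *
import pickle;t=pickle.load(open("S0.pkl","rb"))["top"]
P=ray(t,np.array([(27,184),(519,27),(635,402),(128,566)])/4-.4+[65,120],.1)
for i in range(4):
    e=P[(i+1)%4]-P[i];print(round(np.hypot(*e[:2])*1e3),round(np.degrees(np.arctan2(e[1],e[0]))%180,1))
print(P.mean(0))
E
```

```text
248 107.5
190 17.6
247 107.6
190 17.8
[0.58053715 0.20045282 0.1       ]
```

The box's long side lies at 107.6°, so the unlocked slot lies at 17.6° and the hand should meet the stop at about 3.7°. The moment rose to 0.64 N m from about 3° onward, so this is the stop. I'll relax the wind-up a little and release.

```bash
python3 -m pendant '[[[0,-0.05,0,0,-1,0,0],[0,0,0,0,-0.5,0,0],[0,0,0,0,0,0,0]]]';python3 go.py ".5812,.2012,.1416,-5"
python3 -m pendant '[[[0,0,0,0,0,0,0.3],[0,0,0,0,0,0,0.5],[0,0,0,0,0,0,0.6],[0,0,0,0,0,0,0.7],[0,0,0,0,0,0,0.7],[0,0,0,0,0,0,0.7],[0,0,0,0,0,0,0.7],[0,0,0,0,0,0,0.7]]]'
python3 go.py ".5812,.2012,.1416,-5"
```

```text
clock: 13.07
tool_pos: [0.5827, 0.2006, 0.1416]
orientation: [-90.1, -0.1, 0.9]
force: [1.7, -4.9, 3.7]
opening: 0.0138
clock 13.0667 pos [0.5827 0.2006 0.1416] ori [-9.009e+01 -9.000e-02  9.400e-01] J [ 3.720e+01  1.880e+01 -1.370e+01  1.000e-01 -5.750e+01 -1.263e+02] F [ 1.7 -4.9  3.7] M [-2.1  -0.71  0.25] open 0.0138
shift tool cm [-0.15 -0.    0.07] ry 5.94
clock: 13.73
tool_pos: [0.5818, 0.2017, 0.1405]
orientation: [-90.0, 0.0, 0.9]
force: [-0.4, -0.2, 0.0]
opening: 0.0594
clock 13.7333 pos [0.5818 0.2017 0.1405] ori [-90.     0.     0.87] J [  37.3   18.9  -13.7   -0.   -57.4 -126.4] F [-0.4 -0.2  0. ] M [ 0.01 -0.05 -0.04] open 0.0594
shift tool cm [-0.06 -0.11 -0.05] ry 5.87
```

Straight up, then move away and look.

```bash
python3 -m pendant '[[[0,-0.6,0,0,0,0,0.7],[0,-1.5,0,0,0,0,0.7],[0,-2,0,0,0,0,0.7],[0,-2.5,0,0,0,0,0.7],[0,-2.5,0,0,0,0,0.7],[0,-1.5,0,0,0,0,0.7],[-2,0,-1,0,0,0,0.7],[-4,0,-1,0,0,0,0.7],[-4,0,-1,0,0,0,0.7],[-4,0,-1,0,0,0,0.7],[-4,0,-1,0,0,0,0.7],[0,0,0,0,0,0,0.7]]]'
python3 -m pendant '[[[0,0,-4,0,0,0,0.7],[0,0,-4,0,0,0,0.7],[0,0,-4,0,0,0,0.7],[0,0,-4,0,0,0,0.7],[0,0,-4,0,0,0,0.7],[0,0,-4,0,0,0,0.7],[0,0,0,0,0,0,0.7],[0,0,0,0,0,0,0.7]]]'
python3 - <<'E'
from plant import snapshot
from h import *
import pickle
S={n:snapshot(n) for n in("top","side")};pickle.dump(S,open("S5.pkl","wb"))
L=[.5812,.2012];g=.159
G=(0,255,0);B=(255,0,0);Rr=(0,0,255)
for n,box in(("top",(110,160,180,225)),("side",(180,200,280,310))):
    y=3.7
    P=[(rect(L,y,.06,.014,g+.011),G),(rect(L,y,.06,.014,g-.011),B),(circ(L,.036,g-.039),Rr),(rect(L,17.6,.044,.024,.114),(0,255,255))]
    draw(S[n],P,box,5,"pics/a.png");draw(S[n],[],box,5,"pics/b.png")
    cv2.imwrite(f"pics/f_{n}.png",cv2.resize(np.hstack([cv2.imread("pics/a.png"),cv2.imread("pics/b.png")]),None,fx=.8 if n=="side" else 1.1,fy=.8 if n=="side" else 1.1))
E
```

```text
clock: 14.73
tool_pos: [0.3971, 0.1461, 0.2473]
orientation: [-89.9, 0.0, 0.9]
force: [-0.0, -0.3, -1.5]
opening: 0.0613
clock: 15.4
tool_pos: [0.4058, -0.0933, 0.247]
orientation: [-90.0, -0.0, 0.5]
force: [0.8, 0.8, 0.0]
opening: 0.0612
```

View pics/f_top.png

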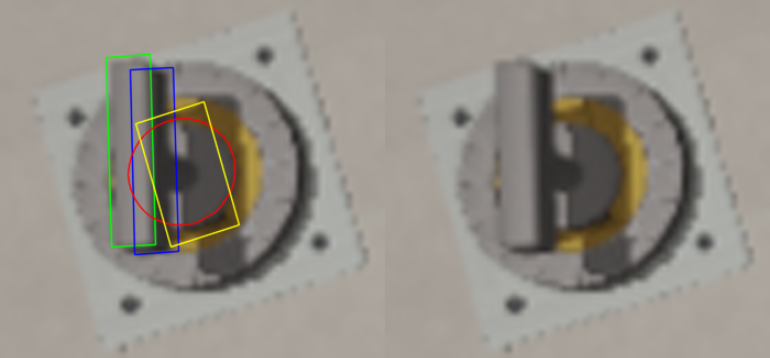

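View pics/f_side.png

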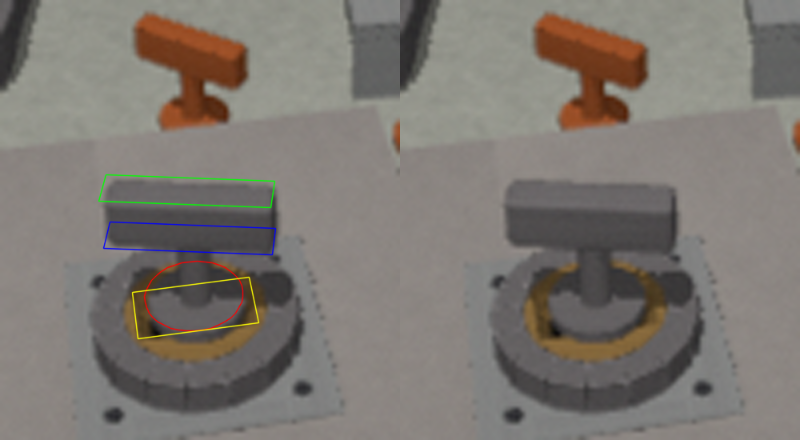

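```bash
python3 - <<'E'
from h import *
import pickle
S=pickle.load(open("S5.pkl","rb"));L=[.5812,.2012]
o=[]
for n,box in(("top",(120,172,168,212)),("side",(198,255,258,305))):
    for P in([],[(rect(L,17.6,.044,.024,.114),(0,255,255))],[(rect(L,25,.044,.024,.114),(0,255,0))]):
        draw(S[n],P,box,8,"pics/a.png");o.append(cv2.resize(cv2.imread("pics/a.png"),(266,222)))
cv2.imwrite("pics/z.png",cv2.resize(np.vstack([np.hstack(o[:3]),np.hstack(o[3:])]),(798,600)))
E
```

```text
(no output)
```

View pics/z.png

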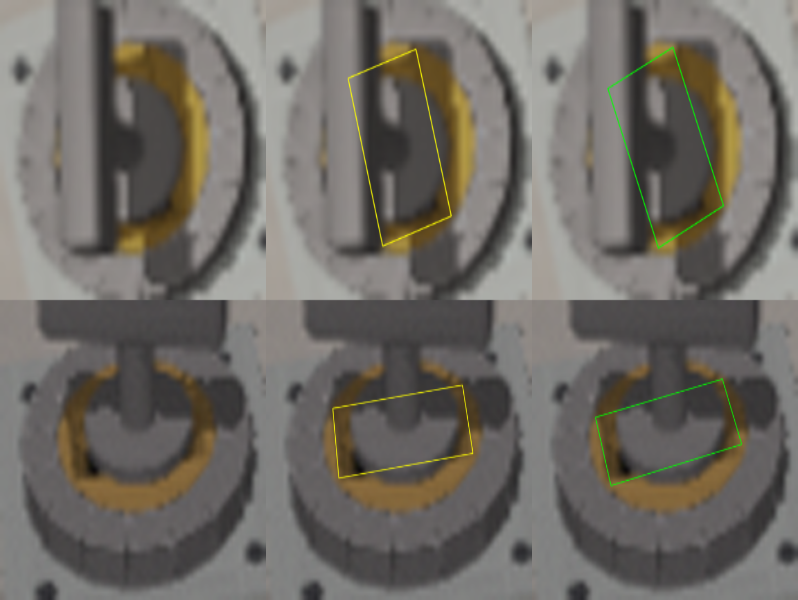

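The barrel's flare matches the unlocked outline at 17.6° (yellow): its corner is at (78,475) in the crop, and the 25° outline does not match. The key is upright and home, and the robot is clear.

```bash
python3 -c "
from plant import ctrl
print(ctrl.close_job(), ctrl.get_obs()['clock'])"
```

```text
the job is handed in; nothing more can be done
the job is handed in; nothing more can be done
```

The box is unlocked. The steel bar key stands upright and fully home in the lock, with the barrel at its clockwise stop. I handed the job in at about 15.5 s of the 48 s allowed, with the gripper clear of the key.

- **Insertion:** I took the key from the stand, lifted it free and lowered it into the slot. It stopped with the bar's middle at 0.1589 m (0.159 m expected) and an upward reaction of 5–8 N. I started turning only after that.
- **Turn:** The torque rose to 0.64 N m once the hand passed a heading of about 3°. From the box's measured angle I expected the stop at about 3.7°.
- **Last check:** After release, both views matched the model of the key home in the lock. The slot's flare matched the unlocked outline, judged by eye to within a few degrees.

None of the checks failed. Measuring the key in the stand left 1–2 mm of doubt along its bar, which was well within the slot's clearance.

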